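Clamp up a two-stage suction strainer

ROBOT

A 6-joint arm with a two-finger parallel gripper is mounted at the origin on a cart in front of the work surface, level with it; the furniture and walls round the work are solid. World frame = base frame: x ahead of the robot, y to its left, z up, the work surface at z = 0. Lengths are in m, angles in rad, forces in N, time in s.
With the tool pointing down it reaches from about 0.35 to 0.775 m from the base axis. Payload 7.3 kg.
Tool frame: the origin (TCP) lies at the centre of the arm's flange, where the gripper is bolted on; the fingertips stand 178 mm ahead of it and the grasp point (between the pads) lies 159 mm ahead of it; z points along the fingers, y is the line along which they close (so a half turn about z gives the same grasp; the last joint's range is limited). The gripper opens to 92 mm and grips with 3 to 60 N. Pads are 19 mm wide; open, the fingers measure 130 mm over their backs; the gripper's body (75 mm by 190 mm) begins 47 mm behind the grasp point.
Start: joints at [1.078, 0.342, 1.524, -0, 1.275, -0.146], TCP at [0.178, 0.494, 0.405] pointing down, gripper open.
Joint ranges: [-2.53, 2.53], [-0.77, 2.02], [0.04, 2.7], [-1, 4.14], [0.28, 2.66], [-3.11, 3.11]. Speed limits (rad/s): [2.57, 2.57, 3.14, 3.14, 3.14, 3.14].

INTERFACE

Orientations are given as [roll, pitch, yaw] about the fixed x, y, z axes, in that order (R = Rz(yaw) Ry(pitch) Rx(roll)).
In Python, from cell import telemetry, vision, ticket gives the robot as it stands.
- The arm moves only by the shell command python3 -m crank 'ROWS' [FORCE]. ROWS is JSON, a list of rows, each a list of 5 numbers: the gripper command: -1 is shut, 1 is fully open, values between are in proportion, then the shift along the tool's x, y, z in mm, then the turn about the tool's z in rad. In form: [[fingers, dx, dy, dz, roll], ...]. A call has 1 to 12 rows; each row is the pose to reach, as a shift and turn from the pose commanded when the call began, along the tool's axes at that moment; what a row does not reach only later rows make up. A row lasts 1/12 s, in which the tool goes at most 41.7 mm and 7.16 degrees, less where a joint would pass 70% of its speed; a pose out of reach is approached as far as the arm can. A call with a gripper value outside its range is refused whole. The fingers move at their own pace and stop on an object; FORCE is the grip in N (left out, the last holds). Time passes only in rows, so rows that repeat a pose let the fingers close. It gives the time, the measured TCP pose, the force, the opening and the grip force at its end, in the units of the state.
- telemetry.observe(): the state, without advancing time (a new reading comes with each control period).
- vision.read_camera(name): name is "scene" or "top" or "wrist"; returns (picture, depth): 420x560x3 uint8, red, green, blue; 420x560 float32, m along the optical axis (not along the pixel's ray), 0 where there is no reading.
- vision.get_calibration(name): a dict with "camera_matrix" (3x3 intrinsics, pixels), "rvec" (rotation vector, rad) and "tvec" (3), from world to camera coordinates, as OpenCV has them. Camera axes: x right, y down, z forward; pixel columns grow to the right and rows downward; lengths in m; the calibration is good to about 2 mm. A picture is of the moment at which its call begins: read the wrist's pose just before it. get_calibration takes no time and is no camera call; for the wrist camera it gives the pose at the moment of the call.
- ticket.hand_in(): hands the job in; it is judged then, once.
The state is a dict: "time": time; "qpos": joint angles; "qvel": joint speeds; "joint_efforts": joint torques, N m; "tool_pos": TCP position; "tool_rot": TCP orientation; "contact_force": force on the tool from outside, world axes, zero at the start; "torque": the same for the moment, N m; "opening": finger opening in m; "grip_force": force on a finger pad.
Only numpy, scipy, OpenCV 4.12 (cv2) and the standard library are available. Lean on these libraries where they do the work, as an engineer would, in place of code of your own. Each camera call takes 0.05 s, during which the arm holds its last target. There are 200 camera calls.

TASK

Build up the two-stage suction strainer in the clamping stand: seat the large basket in the bowl and then the small basket inside the large one, letting go of each with its flange flat on the rim below. Then swing the clamp arm round over the bowl as far as its stop and press the plunger knob down 20 mm, so that the groove on its stem is level with the top of the bush and the spring foot bears on the small basket, and finish while still holding the knob at that mark so the jointing compound can grip. Leave the other goods on the counter where they are.

Things in the scene. Friction and masses are not known exactly. Their poses are not given: they have to be found in the camera images.
- clamp_stand: fixed bench stand: grey base plate 240 x 120 mm (top 13 mm up) with an open aluminium strainer bowl near the robot and a steel column 105 mm behind it. Origin on the counter under the bowl's axis; x points from bowl to column, z up. Bowl 87 mm outside (92 mm over the bead), 75 mm inside, rim 62 mm above the counter, inner floor 45 mm below the rim
- bowl_rim (a point): centre of the bowl's mouth, level with its rim; 62 mm above the counter
- column_axis (a point): the vertical axis that the clamp arm swings about, at the arm's mid-height (183 mm above the counter); 105 mm from the bowl's axis. Column cap reaches 202 mm
- swing_arm (a joint): angle of the grey clamp arm about the column, rad: 0 = at its stop, plunger exactly over the bowl; grows as the arm swings away clockwise seen from above (to the stand's +y side, at most 1.9); starts at 1.2 to 1.6. It stays where it is left; 1 to 2 N at the knob moves it. Arm 24 mm wide, top 191 mm above the counter
- plunger (a joint): downward travel of the plunger in the arm's end, m: 0 = up, 0.030 = bottomed; wanted 0.020. Its spring lifts it when let go. At 0.012 the foot meets the seated small basket; at 0.020 the whole push on the knob is about 12 N, rising by about 0.75 N per mm
- knob_top (a point): top centre of the black plunger knob: round, 36 mm across, 24 mm high, rounded edges, upright axis 105 mm from the column axis; top 261 mm above the counter when up. Under it the 14 mm stem with a dark groove 20 mm above the top of the 26 mm steel bush (bush top 205 mm above the counter)
- foot: spring foot on the plunger's lower end: rubber-faced disc 58 mm across; origin at the centre of its underside, 132 mm above the counter when up (12 mm above the rim of the seated small basket). It moves with the arm and the plunger and yields upward on a spring
- large_basket: loose open steel strainer basket with the larger holes, 73 mm high, 66 mm outside and 60 mm inside, foot tapered to 58 mm; a 3 mm thick flange 87 mm across has its underside 42 mm above the foot; above it a plain neck 66 mm across and 28 mm high to grip from above. 0.2 kg. Origin at the centre of its underside, z up; starts upright on the right-hand counter, whose top is 5 mm higher
- large_basket_flange (a point): centre of the large basket's flange underside, which rests on the bowl rim when seated
- large_basket_rim (a point): centre of the large basket's mouth, 73 mm above its foot
- small_basket: loose open steel strainer basket with fine holes, 65 mm high, 53 mm outside, foot tapered to 44 mm; a 3 mm thick flange 70 mm across has its underside 38 mm above the foot; above it a plain neck 53 mm across and 24 mm high to grip from above. 0.13 kg. Origin at the centre of its underside, z up; starts upright on the right-hand counter, whose top is 5 mm higher
- small_basket_flange (a point): centre of the small basket's flange underside, which rests on the large basket's rim when seated
- spin_filter: bystander: spin-on oil filter, 68 mm across, 88 mm high, standing; origin at its underside
- coupler: bystander: brass quick coupler, 34 mm across, 52 mm high, standing; origin at its underside
- thread_tape: bystander: white roll of thread tape, 54 mm across, 13 mm high, lying flat; origin at its underside
- carton_a: bystander: small upright filter carton, 50 x 60 x 90 mm, behind the stand; origin at its underside
Things that resemble listed ones, but are neither listed nor needed, are in the scene too. What is shaped like the small_basket but purple is not meant.

How it is judged:
On the way, in this order (a step that is already met when the one before it is completed fails the run):
1. the large basket stands in the bowl, let go, its flange flat on the bowl's rim (distance between large_basket_flange and bowl_rim below 0.007 m and angle between large_basket's own z axis and vertical below 0.06 rad and contact force between the fingers and large_basket below 0.3 N), for 0.2 s.
2. the small basket stands in the large one, let go, its flange flat on the large basket's rim (distance between large_basket_flange and bowl_rim below 0.007 m and distance between small_basket_flange and large_basket_rim below 0.007 m and angle between small_basket's own z axis and vertical below 0.06 rad and contact force between the fingers and small_basket below 0.3 N), for 0.2 s.
3. the clamp arm is swung over the bowl, against its stop (value of joint swing_arm below 0.06 rad), for 0.1 s.
At the end, for the whole second after the job is handed in: Both baskets are nested in the bowl, each flange flat on the rim below (within 7 mm and 0.06 rad); the arm is at its stop (within 0.06 rad); the robot still holds the plunger 20 mm down (16 to 24 mm) and the foot presses on the small basket with more than 2.5 N (distance between large_basket_flange and bowl_rim below 0.007 m and angle between each of large_basket, small_basket's own z axis and vertical below 0.06 rad and distance between small_basket_flange and large_basket_rim below 0.007 m and value of joint swing_arm below 0.06 rad and value of joint plunger between 0.016 and 0.024 m and contact force between foot and small_basket above 2.5 N and contact force between any of the fingers, the arm and clamp_stand above 2 N); the arm keeps its last pose, push and grip.
It fails at once if the spin-on filter is disturbed (moved over 30 mm) (distance of spin_filter from where it was at the start of the episode above 0.03 m).
It fails at once if the quick coupler is disturbed (moved over 30 mm) (distance of coupler from where it was at the start of the episode above 0.03 m).
It fails at once if the thread tape is disturbed (moved over 30 mm) (distance of thread_tape from where it was at the start of the episode above 0.03 m).
It fails at once if the filter carton is disturbed (moved over 30 mm) (distance of carton_a from where it was at the start of the episode above 0.03 m).
It also fails if it takes over 72 s, if anything falls off the work surface, if the arm or the gripper's body presses on something with over 40 N, if the wrist force passes 120 N, or if a joint passes its speed limit or range.

## Working session

There is one attempt and no reset: what is moved stays moved. The work goes in short steps, Python scripts to look and compute and a shell command to move; the robot and the scene stay as the last step left them, time stands still between calls to the robot, and variables do not carry over. Pictures are saved under pics/ and viewed, at most 10 in all, crops included, and the job is handed in when it is done.

```bash
ls; mkdir -p pics; python3 - <<'E'
from cell import telemetry, vision
import cv2
print(telemetry.observe())
for n in ("scene","top"):
    p,d=vision.read_camera(n); cv2.imwrite(f"pics/{n}0.png",p[:,:,::-1])
    import numpy as np; np.savez(f"pics/{n}0.npz",p=p,d=d)
    c=vision.get_calibration(n); R=cv2.Rodrigues(np.array(c["rvec"],float))[0]
    print(n,c["camera_matrix"], -R.T@np.array(c["tvec"]).ravel(), R)
E
```

```text
pics
{'time': 0.0, 'qpos': array([ 1.07802715e+00,  3.42712329e-01,  1.52498989e+00,  6.71093932e-06,
        1.27536434e+00, -1.46004672e-01]), 'qvel': array([ 4.20989025e-05, -4.64373579e-04,  5.90863553e-04,  1.27474914e-03,
        8.83597839e-04, -3.45603460e-04]), 'joint_efforts': array([ 1.58296825e-03, -4.31229687e+01, -2.44222373e+01,  7.19431113e-02,
        5.58969914e-02, -1.36945919e-04]), 'tool_pos': array([0.17834579, 0.49364682, 0.40405962]), 'tool_rot': array([-3.14013536e+00, -2.20782102e-04,  2.79482603e+00]), 'contact_force': array([ 0.5858626 , -0.05300965,  0.25936728]), 'torque': array([-0.01892106, -0.02111604, -0.02985272]), 'grip_force': 0.0, 'opening': 0.09168052633866322}
scene [[460.71656458   0.         284.28010122]
 [  0.         460.71656458 209.85127847]
 [  0.           0.           1.        ]] [-0.1100251  -1.1545261   0.90933577] [[ 0.85440679 -0.51906313 -0.02371721]
 [-0.26159533 -0.3902652  -0.88275759]
 [ 0.44895092  0.76043839 -0.46922972]]
top [[423.85646285   0.         282.7246504 ]
 [  0.         423.85646285 209.76070264]
 [  0.           0.           1.        ]] [0.30477066 0.0284963  1.57294048] [[ 0.01119561 -0.99981039  0.01593214]
 [-0.98148471 -0.01403443 -0.19102563]
 [ 0.191213   -0.0134985  -0.98145574]]
```

View pics/scene0.png

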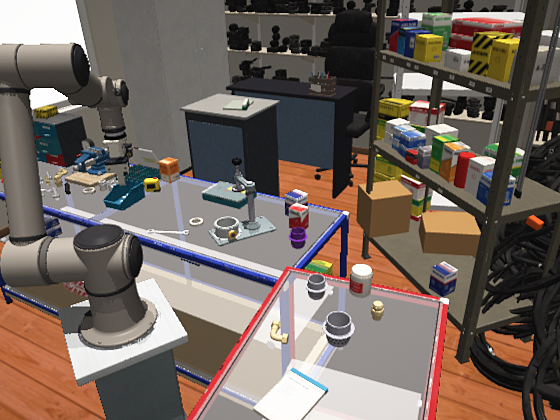

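View pics/top0.png

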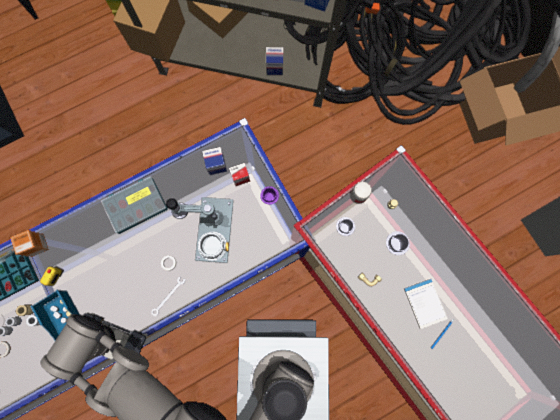

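The scene view shows the large basket at about (339,326), the small at (317,286), the filter at (361,278), the coupler at (377,310) and the bowl at (227,229). In the top view they are: bowl (212,245), knob (173,205), column (209,212), large (398,243), small (345,227), filter (362,191), coupler (393,203). Next I'll measure them from depth.

```bash
cat > h.py <<'E'
import numpy as np, cv2
from cell import telemetry, vision
def cal(n):
    c=vision.get_calibration(n); R=cv2.Rodrigues(np.array(c["rvec"],float))[0]
    return np.array(c["camera_matrix"]),R,-R.T@np.array(c["tvec"],float).ravel()
def cloud(d,c):
    K,R,o=c; v,u=np.indices(d.shape)
    P=np.stack([(u-K[0,2])/K[0,0],(v-K[1,2])/K[1,1],np.ones_like(d)],-1)*d[...,None]
    W=P@R+o; W[d<=0]=np.nan; return W
def ray(u,v,z,c):
    K,R,o=c; r=np.array([(u-K[0,2])/K[0,0],(v-K[1,2])/K[1,1],1])@R
    return o+r*(z-o[2])/r[2]
def snap(n):
    c=cal(n); p,d=vision.read_camera(n); return p,d,c
def circ(P):
    A=np.c_[2*P,np.ones(len(P))]; s=np.linalg.lstsq(A,(P**2).sum(1),rcond=None)[0]
    return s[:2],np.sqrt(s[2]+s[:2]@s[:2])
E
python3 - <<'E'
from h import *
for n in("top","scene"):
    f=np.load(f"pics/{n}0.npz"); W=cloud(f["d"],cal(n))
    cl=W[np.isfinite(W[...,2])]
    print(n)
    # bands within region
    pts={"large":((0.4,-.33),.078),"small":((.4,-.2),.07)}
    if n=="top":
        for nm,(u,v) in dict(bowl=(212,245),knob=(173,205),col=(209,212),large=(398,243),small=(345,227),filt=(362,191),coup=(393,203),purple=(269,196),counterR=(380,320),counterL=(190,270),railR=(310,262),railL=(303,243),railL2=(200,278),tape=(168,263)).items():
            w=W[v-14:v+15,u-14:u+15].reshape(-1,3); w=w[np.isfinite(w[:,2])]
            t=np.percentile(w[:,2],97); s=w[w[:,2]>t-.006]
            print(nm,np.round(W[v,u],3),"top z",round(t,3),"centroid",np.round(s.mean(0)[:2],3),np.round(np.ptp(s,0)[:2],3))
E
```

```text
top
bowl [0.472 0.265 0.02 ] top z 0.064 centroid [0.469 0.264] [0.086 0.089]
knob [0.571 0.356 0.26 ] top z 0.261 centroid [0.577 0.364] [0.033 0.036]
col [0.563 0.254 0.189] top z 0.202 centroid [0.575 0.261] [0.04  0.059]
large [ 0.491 -0.425  0.002] top z 0.078 centroid [ 0.491 -0.41 ] [0.062 0.065]
small [ 0.548 -0.228  0.002] top z 0.068 centroid [ 0.546 -0.222] [0.051 0.051]
filt [ 0.666 -0.276  0.094] top z 0.095 centroid [ 0.671 -0.277] [0.057 0.058]
coup [ 0.63  -0.396  0.061] top z 0.056 centroid [ 0.633 -0.399] [0.027 0.028]
purple [0.663 0.06  0.002] top z 0.063 centroid [0.66  0.059] [0.05  0.051]
counterR [ 0.211 -0.347  0.008] top z 0.011 centroid [ 0.215 -0.35 ] [0.098 0.102]
counterL [ 0.381  0.345 -0.001] top z 0.012 centroid [0.409 0.324] [0.098 0.096]
railR [ 0.462 -0.148 -0.652] top z 0.007 centroid [ 0.447 -0.132] [0.059 0.104]
railL [ 0.486 -0.07  -0.   ] top z 0.008 centroid [ 0.503 -0.087] [0.097 0.105]
railL2 [0.353 0.306 0.001] top z 0.005 centroid [0.353 0.306] [0.102 0.108]
tape [0.406 0.426 0.   ] top z 0.014 centroid [0.407 0.422] [0.079 0.068]
scene
```

```bash
python3 -m crank '[[1,-343,-295,0,-0.347],[1,-343,-295,0,-0.347],[1,-343,-295,0,-0.347],[1,-343,-295,0,-0.347],[1,-343,-295,0,-0.347],[1,-343,-295,0,-0.347],[1,-343,-295,0,-0.347],[1,-343,-295,0,-0.347],[1,-343,-295,0,-0.347],[1,-343,-295,0,-0.347],[1,-343,-295,0,-0.347],[1,-343,-295,0,-0.347]]' 20 && python3 -m crank '[[1,-91,-510,0,0],[1,-91,-510,0,0],[1,-91,-510,0,0],[1,-91,-510,0,0],[1,-91,-510,0,0],[1,-91,-510,0,0],[1,-91,-510,0,0],[1,-91,-510,0,0],[1,-91,-510,0,0],[1,-91,-510,0,0],[1,-91,-510,0,0],[1,-91,-510,0,0]]'
```

```text
time: 1.1
tool_pos: [0.4032, 0.095, 0.4046]
tool_rot: [-3.14, 0.001, 3.136]
contact_force: [-0.0, 0.0, 0.4]
opening: 0.0917
grip_force: 0.0
time: 2.1
tool_pos: [0.4888, -0.3941, 0.4041]
tool_rot: [3.141, -0.001, -3.142]
contact_force: [0.9, -0.3, 1.0]
opening: 0.0919
grip_force: 0.0
```

```bash
python3 - <<'E'
from h import *
s=telemetry.observe(); print(s["time"],s["tool_pos"],s["tool_rot"])
p,d,c=snap("wrist"); cv2.imwrite("pics/w1.png",p[:,:,::-1]); np.savez("pics/w1.npz",p=p,d=d)
print(c[2],c[1])
W=cloud(d,c)
m=np.isfinite(W[...,2])&(abs(W[...,2]-.05)<.003)&(np.hypot(W[...,0]-.491,W[...,1]+.41)<.07)
print(m.sum(),circ(W[m][:,:2]))
m=np.isfinite(W[...,2])&(abs(W[...,2]-.078)<.003)&(np.hypot(W[...,0]-.491,W[...,1]+.41)<.05)
print(m.sum(),circ(W[m][:,:2]))
E
```

```text
2.1 [ 0.48883779 -0.39405577  0.40412822] [ 3.14060481e+00 -5.41920567e-04 -3.14150209e+00]
[ 0.40872466 -0.39409854  0.38490086] [[-3.85057687e-04  9.99999873e-01  3.23937394e-04]
 [ 9.55825971e-01  2.72832264e-04  2.93933053e-01]
 [ 2.93932927e-01  4.22808956e-04 -9.55825955e-01]]
1337 (array([ 0.48687543, -0.41055578]), np.float64(0.03812331154870323))
564 (array([ 0.4869903 , -0.41045937]), np.float64(0.031147547283165114))
```

```bash
python3 -m crank '[[1,2,-16,100,0],[1,2,-16,100,0],[1,2,-16,100,0],[1,2,-16,100,0],[1,2,-16,100,0],[1,2,-16,100,0]]'; python3 - <<'E'
from h import *
s=telemetry.observe(); print(s["time"],s["tool_pos"],s["tool_rot"])
p,d,c=snap("wrist"); cv2.imwrite("pics/w2.png",p[:,:,::-1])
W=cloud(d,c)
for z,r in((.0485,.06),(.078,.045)):
    m=np.isfinite(W[...,2])&(abs(W[...,2]-z)<.003)&(np.hypot(W[...,0]-.487,W[...,1]+.41)<r)
    print(m.sum(),circ(W[m][:,:2]))
E
```

```text
time: 2.65
tool_pos: [0.4873, -0.4084, 0.3065]
tool_rot: [-3.14, 0.002, -3.141]
contact_force: [0.5, 0.1, 0.5]
opening: 0.0915
grip_force: 0.0
2.65 [ 0.4873351  -0.4083678   0.30645478] [-3.13979743e+00  1.95737827e-03 -3.14096104e+00]
2117 (array([ 0.48473653, -0.41040017]), np.float64(0.03675391963854898))
1167 (array([ 0.48692198, -0.41033518]), np.float64(0.03110494393963986))
```

View pics/w2.png

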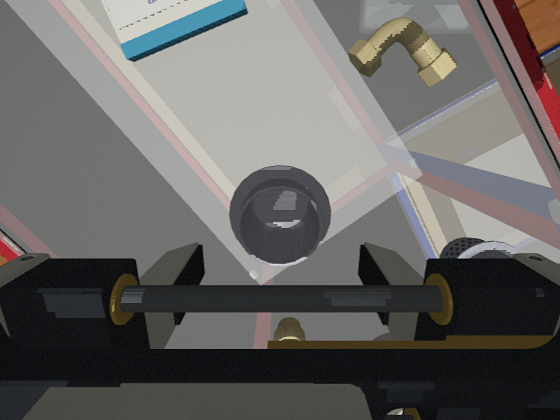

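The wrist view shows the large basket at (280,215), centred between the fingers at (185,275) and (375,275), with the small basket clear at right. I'll go down and grip.

```bash
python3 -m crank '[[1,0,-1,40,0],[1,0,-1,73,0],[1,0,-1,73,0],[1,0,-1,73,0],[1,0,-1,73,0]]'; python3 -m crank '[[-0.2,0,0,0,0],[-0.6,0,0,0,0],[-1,0,0,0,0],[-1,0,0,0,0],[-1,0,0,0,0],[-1,0,0,0,0],[-1,0,0,0,0],[-1,0,0,0,0],[-1,0,0,0,0],[-1,0,0,0,0]]' 20
```

```text
time: 3.12
tool_pos: [0.4875, -0.4099, 0.2346]
tool_rot: [-3.139, 0.003, -3.141]
contact_force: [0.5, -0.2, 0.7]
opening: 0.0916
grip_force: 0.0
time: 3.95
tool_pos: [0.4868, -0.4095, 0.2324]
tool_rot: [-3.141, 0.001, -3.141]
contact_force: [-1.3, 1.8, 6.0]
opening: 0.0647
grip_force: 20.0
```

```bash
python3 -m crank '[[-1,0,0,-20,0],[-1,0,0,-50,0],[-1,0,0,-90,0],[-1,0,30,-120,0],[-1,0,70,-140,0],[-1,0,110,-155,0],[-1,0,150,-165,0],[-1,-5,190,-175,0],[-1,-5,230,-180,0],[-1,-5,270,-188,0],[-1,-13,310,-188,0],[-1,-13,350,-188,0]]'; python3 -m crank '[[-1,0,35,0,0],[-1,0,70,0,0],[-1,0,105,0,0],[-1,0,140,0,0],[-1,0,175,0,0],[-1,0,210,0,0],[-1,0,210,0,0],[-1,0,210,0,0]]';python3 - <<'E'
from h import *
p,d,c=snap("wrist"); cv2.imwrite("pics/w3.png",p[:,:,::-1]); np.savez("pics/w3.npz",p=p,d=d)
W=cloud(d,c)
for z in(.062,):
    m=np.isfinite(W[...,2])&(abs(W[...,2]-z)<.003)&(np.hypot(W[...,0]-.469,W[...,1]-.264)<.06)
    print(m.sum(),circ(W[m][:,:2]), np.percentile(W[m],[1,99],axis=0))
E
```

```text
time: 4.95
tool_pos: [0.4998, -0.0576, 0.4199]
tool_rot: [-3.141, 0.001, 3.141]
contact_force: [1.6, -0.1, -2.0]
opening: 0.0646
grip_force: 20.0
time: 5.62
tool_pos: [0.4992, 0.1521, 0.419]
tool_rot: [-3.141, -0.001, -3.138]
contact_force: [0.6, -0.9, -2.6]
opening: 0.0644
grip_force: 20.0
1553 (array([0.47122897, 0.26408901]), np.float64(0.04118937454733348)) [[0.42717081 0.22053845 0.05903818]
 [0.51499023 0.30814326 0.06405789]]
```

View pics/w3.png

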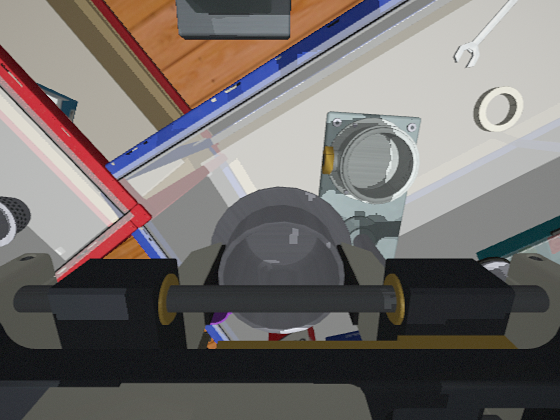

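The bowl is unobstructed at (378,163), and its centre is about (0.471, 0.264). I'll go over it and come down.

```bash
python3 -m crank '[[-1,14,40,0,0],[-1,28,80,0,0],[-1,28,112,0,0],[-1,28,112,0,0],[-1,28,112,40,0],[-1,28,112,80,0],[-1,28,112,105,0],[-1,28,112,119,0],[-1,28,112,119,0],[-1,28,112,119,0]]'
```

```text
time: 6.5
tool_pos: [0.4721, 0.2612, 0.3004]
tool_rot: [-3.141, -0.001, 3.14]
contact_force: [0.3, 0.2, -1.9]
opening: 0.0645
grip_force: 20.0
```

```bash
python3 -m crank '[[-1,1,2,10,0],[-1,1,2,20,0],[-1,1,2,30,0],[-1,1,2,40,0],[-1,1,2,46,0],[-1,1,2,46,0],[-1,1,2,46,0]]'
```

```text
time: 7.08
tool_pos: [0.4705, 0.2646, 0.2543]
tool_rot: [-3.141, -0.001, -3.141]
contact_force: [-0.7, 0.5, -1.6]
opening: 0.0647
grip_force: 20.0
```

```bash
python3 -m crank '[[-1,0,0,3,0],[-1,0,0,5,0],[-1,0,0,7,0],[-1,0,0,7,0],[-1,0,0,7,0]]'
```

```text
time: 7.5
tool_pos: [0.4706, 0.2645, 0.2478]
tool_rot: [3.141, 0.0, -3.141]
contact_force: [-0.1, 0.4, -2.3]
opening: 0.0647
grip_force: 20.0
```

```bash
python3 -m crank '[[-1,0,0,1,0],[-1,0,0,2,0],[-1,0,0,2,0]]'; python3 -m crank '[[0.6,0,0,0,0],[0.6,0,0,0,0],[1,0,0,0,0],[1,0,0,0,0],[1,0,0,0,0],[1,0,0,0,0]]';python3 -m crank '[[1,0,0,-30,0],[1,0,0,-60,0],[1,0,0,-100,0],[1,0,0,-140,0],[1,0,0,-172,0],[1,-30,-60,-172,0],[1,-30,-112,-172,0],[1,-30,-112,-172,0],[1,-30,-112,-172,0],[1,-30,-112,-172,0],[1,-30,-112,-172,0]]';python3 - <<'E'
from h import *
p,d,c=snap("wrist"); cv2.imwrite("pics/w4.png",p[:,:,::-1]); np.savez("pics/w4.npz",p=p,d=d)
W=cloud(d,c)
for z,r in((.0635,.06),(.093,.04)):
    m=np.isfinite(W[...,2])&(abs(W[...,2]-z)<.004)&(np.hypot(W[...,0]-.469,W[...,1]-.264)<r)
    w=W[m]; print(m.sum(),circ(w[:,:2]),np.median(w[:,2]),"plane",np.linalg.lstsq(np.c_[w[:,:2]-[.469,.264],np.ones(len(w))],w[:,2],rcond=None)[0])
E
```

```text
time: 7.75
tool_pos: [0.4705, 0.2646, 0.2474]
tool_rot: [3.141, 0.001, -3.141]
contact_force: [-4.1, -1.7, 9.9]
opening: 0.0646
grip_force: 20.0
time: 8.25
tool_pos: [0.4706, 0.2646, 0.2456]
tool_rot: [3.142, -0.0, -3.141]
contact_force: [-0.5, -0.8, 0.1]
opening: 0.0908
grip_force: 0.0
time: 9.17
tool_pos: [0.5006, 0.1526, 0.4176]
tool_rot: [3.141, -0.0, 3.141]
contact_force: [0.3, 0.2, -0.6]
opening: 0.0918
grip_force: 0.0
1625 (array([0.46986623, 0.26189071]), np.float64(0.03764914134791528)) 0.06542455346500176 plane [-0.00639824 -0.01264375  0.06459182]
705 (array([0.47067543, 0.26324503]), np.float64(0.031152860692624657)) 0.09318935477603929 plane [-0.00335057 -0.00587085  0.09290753]
```

```bash
python3 -m crank '[[1,0,-40,0,0],[1,0,-80,0,0],[1,-10,-120,0,0],[1,-20,-160,0,0],[1,-30,-200,0,0],[1,-42,-240,10,0],[1,-42,-280,30,0],[1,-42,-320,60,0],[1,-42,-350,80,0],[1,-42,-374,80,0],[1,-42,-374,80,0],[1,-42,-374,80,0]]';python3 - <<'E'
from h import *
p,d,c=snap("wrist"); cv2.imwrite("pics/w5.png",p[:,:,::-1])
W=cloud(d,c)
for z,r in((.0445,.05),(.07,.04)):
    m=np.isfinite(W[...,2])&(abs(W[...,2]-z)<.003)&(np.hypot(W[...,0]-.543,W[...,1]+.222)<r)
    w=W[m]; print(m.sum(),circ(w[:,:2]),np.median(w[:,2]))
E
```

```text
time: 10.22
tool_pos: [0.543, -0.2217, 0.3368]
tool_rot: [3.14, -0.001, 3.141]
contact_force: [-0.5, 1.0, 0.3]
opening: 0.0918
grip_force: 0.0
1104 (array([ 0.54490391, -0.22176902]), np.float64(0.029733954053104784)) 0.0464679549381459
653 (array([ 0.54624467, -0.22167225]), np.float64(0.02464488329296659)) 0.07037905683578316
```

View pics/w5.png

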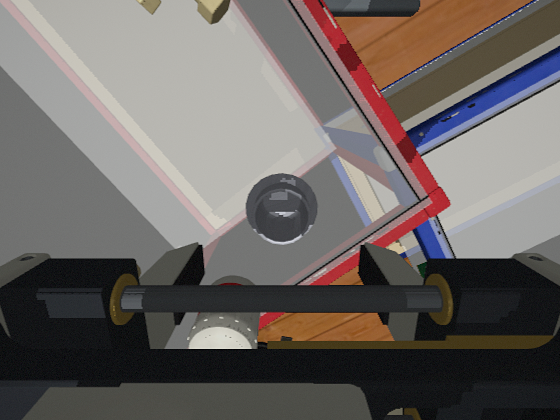

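```bash
python3 -m crank '[[1,-2,0,40,0],[1,-2,0,75,0],[1,-2,0,100,0],[1,-2,0,107,0],[1,-2,0,107,0],[1,-2,0,107,0]]'; python3 -m crank '[[-0.2,0,0,0,0],[-0.6,0,0,0,0],[-1,0,0,0,0],[-1,0,0,0,0],[-1,0,0,0,0],[-1,0,0,0,0],[-1,0,0,0,0],[-1,0,0,0,0],[-1,0,0,0,0],[-1,0,0,0,0]]' 15
```

```text
time: 10.77
tool_pos: [0.5455, -0.2205, 0.2321]
tool_rot: [-3.141, 0.002, -3.14]
contact_force: [-0.1, 0.6, 0.6]
opening: 0.092
grip_force: 0.0
time: 11.6
tool_pos: [0.5447, -0.2215, 0.2308]
tool_rot: [-3.142, 0.0, -3.141]
contact_force: [-0.5, 0.0, 1.8]
opening: 0.052
grip_force: 15.0
```

The small steel basket is centred at (281,208) and now gripped. Next I'll lift it and carry it over.

```bash
python3 -m crank '[[-1,0,0,-20,0],[-1,0,0,-50,0],[-1,0,0,-90,0],[-1,5,30,-120,0],[-1,10,70,-140,0],[-1,15,110,-155,0],[-1,25,150,-165,0],[-1,35,190,-170,0],[-1,45,230,-170,0],[-1,55,270,-170,0],[-1,65,310,-170,0],[-1,74,345,-170,0]]'; python3 -m crank '[[-1,0,35,0,0],[-1,0,70,0,0],[-1,0,105,0,0],[-1,0,135,0,0],[-1,0,140,0,0],[-1,0,140,0,0],[-1,0,140,20,0],[-1,0,140,50,0],[-1,0,140,70,0],[-1,0,140,70,0],[-1,0,140,70,0]]'
```

```text
time: 12.6
tool_pos: [0.4695, 0.1253, 0.4006]
tool_rot: [3.141, -0.0, 3.142]
contact_force: [2.5, 1.0, -1.7]
opening: 0.052
grip_force: 15.0
time: 13.52
tool_pos: [0.4706, 0.2624, 0.3303]
tool_rot: [-3.14, -0.002, 3.141]
contact_force: [-0.3, -0.0, -1.3]
opening: 0.052
grip_force: 15.0
```

```bash
python3 -m crank '[[-1,0,1,10,0],[-1,0,1,20,0],[-1,0,1,30,0],[-1,0,1,40,0],[-1,0,1,46,0],[-1,0,1,46,0],[-1,0,1,46,0]]'; python3 -m crank '[[-1,0,0,2,0],[-1,0,0,4,0],[-1,0,0,4,0]]'
```

```text
time: 14.1
tool_pos: [0.4705, 0.2646, 0.2843]
tool_rot: [-3.141, -0.001, -3.141]
contact_force: [-0.0, -0.3, -0.9]
opening: 0.0516
grip_force: 15.0
time: 14.35
tool_pos: [0.4707, 0.2646, 0.281]
tool_rot: [3.141, 0.001, -3.141]
contact_force: [0.2, 0.0, -1.2]
opening: 0.052
grip_force: 15.0
```

```bash
python3 -m crank '[[-1,0,0,1,0],[-1,0,0,1,0]]'; python3 -m crank '[[0.6,0,0,0,0],[0.6,0,0,0,0],[1,0,0,0,0],[1,0,0,0,0],[1,0,0,0,0],[1,0,0,0,0]]';python3 -m crank '[[1,0,0,-30,0],[1,0,0,-60,0],[1,0,0,-100,0],[1,0,0,-139,0],[1,0,0,-139,0],[1,-30,-60,-139,0],[1,-30,-112,-139,0],[1,-30,-112,-139,0],[1,-30,-112,-139,0],[1,-30,-112,-139,0]]';python3 - <<'E'
from h import *
p,d,c=snap("wrist"); cv2.imwrite("pics/w6.png",p[:,:,::-1])
W=cloud(d,c)
for z,r in((.095,.04),(.12,.03)):
    m=np.isfinite(W[...,2])&(abs(W[...,2]-z)<.004)&(np.hypot(W[...,0]-.471,W[...,1]-.264)<r)
    w=W[m]; print(m.sum(),circ(w[:,:2]),np.median(w[:,2]),"plane",np.linalg.lstsq(np.c_[w[:,:2]-[.469,.264],np.ones(len(w))],w[:,2],rcond=None)[0])
p,d,c=snap("top"); W=cloud(d,c)
for nm,ctr,z,r in(("knob",(.577,.364),.261,.03),("cap",(.575,.261),.202,.03)):
    m=np.isfinite(W[...,2])&(abs(W[...,2]-z)<.004)&(np.hypot(W[...,0]-ctr[0],W[...,1]-ctr[1])<r)
    print(nm,m.sum(),W[m].mean(0),np.ptp(W[m],0))
cv2.imwrite("pics/t2.png",cv2.resize(p[130:300,110:310],None,fx=3.5,fy=3.5)[:,:,::-1])
E
```

```text
time: 14.52
tool_pos: [0.4707, 0.2647, 0.2807]
tool_rot: [3.141, 0.002, -3.141]
contact_force: [-1.4, 0.4, 3.4]
opening: 0.0517
grip_force: 15.0
time: 15.02
tool_pos: [0.4705, 0.2645, 0.2796]
tool_rot: [3.142, -0.0, -3.141]
contact_force: [-0.4, 0.2, -0.3]
opening: 0.087
grip_force: 0.0
time: 15.85
tool_pos: [0.5009, 0.1509, 0.4185]
tool_rot: [3.141, -0.0, 3.138]
contact_force: [-0.7, 0.3, -0.6]
opening: 0.0919
grip_force: 0.0
1209 (array([0.4717052 , 0.26170618]), np.float64(0.02922637180911036)) 0.09647416339242515 plane [-0.00584157 -0.01647301  0.09607572]
669 (array([0.47271582, 0.26349776]), np.float64(0.02472255315197918)) 0.12014366427729911 plane [-0.00422037 -0.00238023  0.11979803]
knob 73 [0.57784717 0.36324753 0.26029013] [0.03286861 0.03149161 0.00783808]<stdin>:10: RuntimeWarning: Mean of empty slice.
  ret = um.true_divide(
Traceback (most recent call last):
ValueError: zero-size array to reduction operation maximum which has no identity
```

Small basket is seated flat, with its rim at 0.120. Next I'll go above the knob with the closing line tangential to the swing.

```bash
python3 -m crank '[[1,0,0,-30,0.12],[1,-10,0,-50,0.24],[1,-20,20,-50,0.36],[1,-30,50,-50,0.48],[1,-40,80,-50,0.6],[1,-50,110,-50,0.72],[1,-60,140,-50,0.84],[1,-76,170,-50,0.96],[1,-76,200,-50,1.08],[1,-76,213,-50,1.2],[1,-76,213,-50,1.32],[1,-76,213,-50,1.44]]'; python3 -m crank '[[1,0,0,0,0.1],[1,0,0,0,0.131],[1,0,0,0,0.131],[1,0,0,0,0.131]]';python3 - <<'E'
from h import *
s=telemetry.observe(); print(s["tool_pos"],s["tool_rot"],s["qpos"])
p,d,c=snap("wrist"); cv2.imwrite("pics/w7.png",p[:,:,::-1])
W=cloud(d,c)
def f(nm,ctr,z,r,t=.003):
    m=np.isfinite(W[...,2])&(abs(W[...,2]-z)<t)&(np.hypot(W[...,0]-ctr[0],W[...,1]-ctr[1])<r)
    w=W[m]; print(nm,m.sum(),w.mean(0),circ(w[:,:2]),np.ptp(w,0))
f("knob",(.577,.364),.260,.03); f("cap",(.575,.261),.201,.04)
E
```

```text
time: 16.95
tool_pos: [0.5754, 0.3687, 0.4676]
tool_rot: [-3.14, 0.0, 1.7]
contact_force: [0.3, 0.2, 0.1]
opening: 0.0919
grip_force: 0.0
time: 17.28
tool_pos: [0.5758, 0.3668, 0.4684]
tool_rot: [-3.141, -0.0, 1.574]
contact_force: [-0.6, 0.1, -0.8]
opening: 0.0912
grip_force: 0.0
[0.57582977 0.36684013 0.46842173] [-3.14114580e+00 -8.13896602e-05  1.57400748e+00] [4.55037030e-01 6.26653911e-01 8.86139929e-01 2.68781315e-04
 1.62916529e+00 4.51841484e-01]
knob 1790 [0.57824671 0.36598203 0.26076002] (array([0.57827119, 0.36524608]), np.float64(0.012250068078310266)) [0.03661792 0.03652357 0.00599374]
cap 174 [0.57603084 0.25676581 0.20321549] (array([0.57548177, 0.25697975]), np.float64(0.008310932076688352)) [0.03601694 0.02196305 0.00593566]
```

View pics/w7.png

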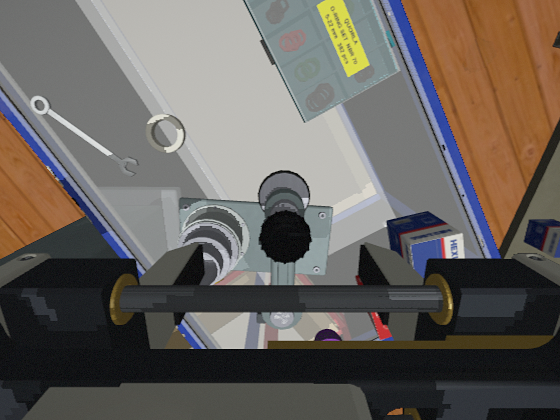

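The knob is at (285,237) between the fingers, and the arm runs back to the column cap at (281,313). I'll go down, grip it and work out the arc.

```bash
python3 -m crank '[[1,-1,2,20,0],[1,-1,2,45,0],[1,-1,2,60,0],[1,-1,2,60,0],[1,-1,2,60,0]]'; python3 -m crank '[[0,0,0,0,0],[-0.5,0,0,0,0],[-1,0,0,0,0],[-1,0,0,0,0],[-1,0,0,0,0],[-1,0,0,0,0],[-1,0,0,0,0],[-1,0,0,0,0],[-1,0,0,0,0],[-1,0,0,0,0],[-1,0,0,0,0]]' 30; python3 - <<'E'
from h import *
s=telemetry.observe(); print(s["tool_pos"],s["tool_rot"])
P=s["tool_pos"][:2]; y0=s["tool_rot"][2]; C=np.array([.576,.2615]); v=P-C; print(np.hypot(*v))
def arc(a0,angs):
    R=lambda a:np.array([[np.cos(a),-np.sin(a)],[np.sin(a),np.cos(a)]])
    b=C+R(a0)@v; y=y0+a0; tx=np.array([np.cos(y),np.sin(y)]); ty=np.array([np.sin(y),-np.cos(y)])
    for a in angs:
        D=C+R(a)@v-b; print("%.2f"%a,[round(1000*D@tx),round(1000*D@ty),round(a0-a,2)])
arc(0,np.arange(1,13)*.09); print(); arc(1.08,1.08+np.arange(1,9)*.08)
E
```

```text
time: 17.75
tool_pos: [0.5784, 0.3648, 0.4083]
tool_rot: [-3.14, 0.001, 1.572]
contact_force: [-0.9, 0.1, 0.0]
opening: 0.0917
grip_force: 0.0
time: 18.67
tool_pos: [0.5785, 0.3645, 0.4087]
tool_rot: [3.141, -0.0, 1.571]
contact_force: [0.7, -0.9, -0.1]
opening: 0.0345
grip_force: 30.0
[0.57853556 0.3645395  0.4087365 ] [ 3.14147561e+00 -6.58165078e-05  1.57082246e+00]
0.10307069226960341
0.09 [0, -9, np.float64(-0.09)]
0.18 [-1, -18, np.float64(-0.18)]
0.27 [-3, -28, np.float64(-0.27)]
0.36 [-6, -36, np.float64(-0.36)]
0.45 [-9, -45, np.float64(-0.45)]
0.54 [-13, -53, np.float64(-0.54)]
0.63 [-18, -61, np.float64(-0.63)]
0.72 [-24, -69, np.float64(-0.72)]
0.81 [-30, -75, np.float64(-0.81)]
0.90 [-37, -82, np.float64(-0.9)]
0.99 [-44, -87, np.float64(-0.99)]
1.08 [-52, -92, np.float64(-1.08)]

1.16 [0, -8, np.float64(-0.08)]
1.24 [-1, -16, np.float64(-0.16)]
1.32 [-2, -25, np.float64(-0.24)]
1.40 [-4, -33, np.float64(-0.32)]
1.48 [-7, -40, np.float64(-0.4)]
1.56 [-10, -48, np.float64(-0.48)]
1.64 [-14, -55, np.float64(-0.56)]
1.72 [-19, -62, np.float64(-0.64)]
```

```bash
python3 -m crank '[[-1,0,-9,0,-0.09],[-1,-1,-18,0,-0.18],[-1,-3,-28,0,-0.27],[-1,-6,-36,0,-0.36],[-1,-9,-45,0,-0.45],[-1,-13,-53,0,-0.54],[-1,-13,-53,0,-0.54]]'
```

```text
time: 19.25
tool_pos: [0.5244, 0.3508, 0.4087]
tool_rot: [-3.139, 0.001, 2.114]
contact_force: [-0.1, -1.8, -2.0]
opening: 0.0345
grip_force: 30.0
```

```bash
python3 -m crank '[[-1,0,-9,0,-0.09],[-1,-1,-18,0,-0.18],[-1,-3,-28,0,-0.27],[-1,-6,-36,0,-0.36],[-1,-9,-45,0,-0.45],[-1,-13,-53,0,-0.54],[-1,-13,-53,0,-0.54]]'; python3 -m crank '[[-1,0,-8,0,-0.08],[-1,-1,-16,0,-0.16],[-1,-2,-25,0,-0.24],[-1,-4,-33,0,-0.32],[-1,-7,-40,0,-0.4],[-1,-8,-43,0,-0.43],[-1,-8,-43,0,-0.43]]'
```

```text
time: 19.83
tool_pos: [0.4859, 0.312, 0.4087]
tool_rot: [-3.139, -0.002, 2.652]
contact_force: [-4.0, -2.6, 0.3]
opening: 0.0343
grip_force: 30.0
time: 20.42
tool_pos: [0.4727, 0.2704, 0.4084]
tool_rot: [-3.139, -0.004, 3.079]
contact_force: [-7.1, -4.9, 1.7]
opening: 0.0342
grip_force: 30.0
```

```bash
python3 -m crank '[[-1,1,-3,0,-0.03],[-1,2,-6,0,-0.06],[-1,2,-8,0,-0.06],[-1,2,-8,0,-0.06],[-1,2,-8,0,-0.06]]'; python3 - <<'E'
from h import *
s=telemetry.observe(); print(s["contact_force"],s["torque"])
E
```

```text
time: 20.83
tool_pos: [0.4715, 0.2647, 0.4087]
tool_rot: [3.138, 0.001, 3.138]
contact_force: [0.7, 7.1, -3.0]
opening: 0.0348
grip_force: 30.0
[ 0.65602359  7.05974519 -3.03687669] [ 0.96884413 -0.1958551  -0.46678198]
```

It's against the stop: 7 N reaction, and the knob is over the bowl axis. Now I'll tighten the grip and press.

```bash
python3 -m crank '[[-1,0,0,0,0],[-1,0,0,0,0],[-1,0,0,0,0]]' 50; python3 -m crank '[[-1,0,0,2,0],[-1,0,0,5,0],[-1,0,0,8,0],[-1,0,0,11,0],[-1,0,0,14,0],[-1,0,0,17,0],[-1,0,0,20,0],[-1,0,0,20,0],[-1,0,0,20,0],[-1,0,0,20,0]]'; python3 - <<'E'
from h import *
p,d,c=snap("wrist"); cv2.imwrite("pics/w8.png",p[:,:,::-1])
W=cloud(d,c)
s=telemetry.observe(); print(s["contact_force"],s["tool_pos"])
m=np.isfinite(W[...,2])&(abs(W[...,2]-.24)<.03)&(np.hypot(W[...,0]-.4715,W[...,1]-.2647)<.013)
print(m.sum(),np.percentile(W[m][:,2],[5,25,50,75,95]))
p,d,c=snap("scene"); K,R,o=c; t=K@(R@(np.array([.471,.264,.21])-o)); u,v=(t[:2]/t[2]).astype(int); print(u,v)
cv2.imwrite("pics/s8.png",cv2.resize(p[v-50:v+50,u-60:u+60],None,fx=6,fy=6,interpolation=2)[:,:,::-1])
E
```

```text
time: 21.08
tool_pos: [0.4715, 0.2648, 0.4087]
tool_rot: [3.138, 0.001, 3.138]
contact_force: [1.0, 7.6, -2.9]
opening: 0.0343
grip_force: 50.0
time: 21.92
tool_pos: [0.4713, 0.2647, 0.391]
tool_rot: [3.137, 0.003, 3.138]
contact_force: [-3.7, 4.4, 10.2]
opening: 0.0344
grip_force: 50.0
[-3.36523169  6.06488304 10.62971432] [0.47124124 0.26471192 0.39099546]
890 [0.24292255 0.24351303 0.24392225 0.24425952 0.24481395]
222 185
```

View pics/s8.png

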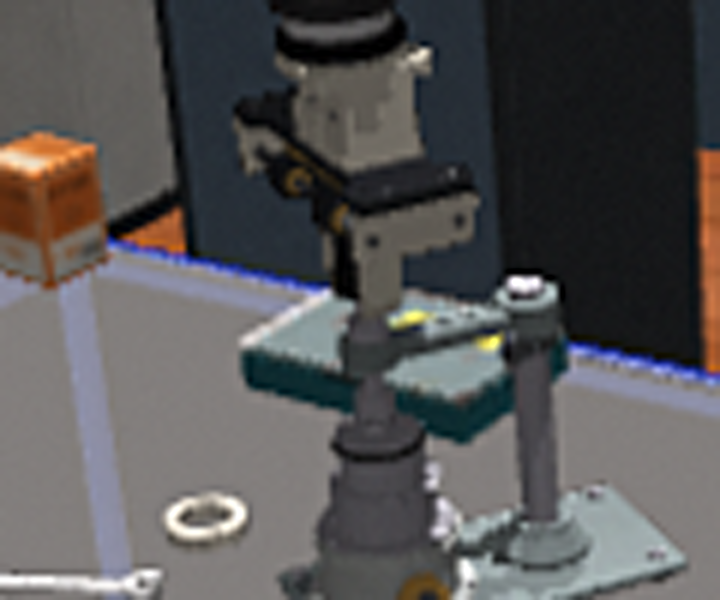

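View pics/w8.png

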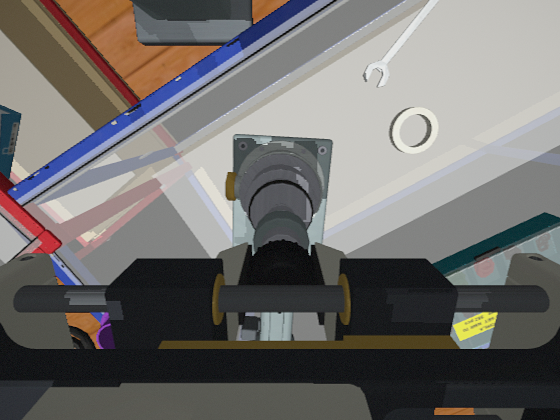

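The scene crop shows the foot down on the nested baskets. By depth, the knob top is at 0.2439, so the plunger has gone about 17 mm. I'll press 3 mm more.

```bash
python3 -m crank '[[-1,0,-1,2,0],[-1,0,-1,3,0],[-1,0,-1,3,0],[-1,0,-1,3,0],[-1,0,-1,3,0],[-1,0,-1,3,0]]'; python3 - <<'E'
from h import *
p,d,c=snap("wrist"); W=cloud(d,c)
m=np.isfinite(W[...,2])&(abs(W[...,2]-.24)<.03)&(np.hypot(W[...,0]-.4715,W[...,1]-.2647)<.013)
print(m.sum(),np.median(W[m][:,2]))
s=telemetry.observe(); print(s["contact_force"],s["tool_pos"],s["time"])
p,d,c=snap("top"); W=cloud(d,c)
for z,ctr,r in((.0935,(.671,-.277),.04),(.057,(.633,-.399),.025),(.013,(.407,.422),.03)):
    m=np.isfinite(W[...,2])&(abs(W[...,2]-z)<.006)&(np.hypot(W[...,0]-ctr[0],W[...,1]-ctr[1])<r); print(m.sum(),W[m][:,:2].mean(0))
E
```

```text
time: 22.52
tool_pos: [0.4711, 0.2643, 0.3885]
tool_rot: [3.135, 0.004, 3.138]
contact_force: [-4.5, 8.4, 13.2]
opening: 0.0341
grip_force: 50.0
882 0.24141151925498988
[-4.63617142  8.74091185 12.58573872] [0.47112108 0.26434145 0.38846883] 22.5667
181 [ 0.67409585 -0.27804033]
37 [ 0.63389052 -0.39730172]
32 [0.40524763 0.43703157]
```

```bash
python3 -c "
from cell import ticket; print(ticket.hand_in())"
```

```text
the job is handed in; nothing more can be done
None
```

I handed the job in at about 22.6 s with both baskets seated flat, the clamp arm against its stop, and the gripper still holding the knob about 19.6 mm down with about 12.6 N of push; the hand-in returned no verdict.

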